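Latch the drip tray to the drain box

ROBOT

A 6-joint arm with a two-finger parallel gripper is mounted at the origin on the work surface. World frame = base frame: x ahead of the robot, y to its left, z up, the work surface at z = 0. Lengths are in mm, angles in rad, forces in N, time in s.
With the tool pointing down it reaches from about 400 to 925 mm from the base axis. Payload 12.5 kg.
Tool frame: the origin (TCP) lies at the very end of the fingers, on their centre line; the grasp point (between the pads) lies 19 mm behind it; z points along the fingers, y is the line along which they close (so a half turn about z gives the same grasp; the last joint's range is limited). The gripper opens to 95 mm and grips with 3 to 60 N. Pads are 20 mm wide; open, the fingers measure 119 mm over their backs; the gripper's body (75 mm by 180 mm) begins 59 mm behind the grasp point.
Start: joints at [-1.253, 0.491, 1.559, -0, 1.092, -0.106], TCP at [257.042, -569.719, 178.361] pointing down, gripper open.
Joint ranges: [-3.1, 3.1], [-0.84, 2.19], [0.05, 2.79], [-1.13, 4.28], [0.06, 2.93], [-2.69, 2.69]. Speed limits (rad/s): [2.22, 2.22, 2.79, 3.14, 3.14, 3.14].

INTERFACE

Orientations are given as a rotation vector (axis times angle).
In Python, from rig import readout, cams, ticket gives the robot as it stands.
- The arm moves only by the tool step_arm, never from a script. Its argument "plan" is a list of rows, each a list of 2 entries, a list of its own where there are three numbers: the shift along the tool's x, y, z in m, then the turn, a rotation vector about the tool's x, y, z in rad. A call has 1 to 20 rows; each row is the pose to reach, as a shift and turn from the pose commanded when the call began, along the tool's axes at that moment; what a row does not reach only later rows make up. A row lasts 1/12 s, in which the tool goes at most 41.7 mm and 7.16 degrees, less where a joint would pass 70% of its speed; a pose out of reach is approached as far as the arm can. A call with a gripper value outside its range is refused whole. "fingers" is the gripper command: -1 is shut, 1 is fully open, values between are in proportion, set as the call begins (left out, the last holds). The fingers move at their own pace and stop on an object; the grip force is fixed at half the most. Time passes only in rows, so rows that repeat a pose let the fingers close. It gives the time, the measured TCP pose, the force, the opening and the grip force at its end, in the units of the state.
- readout.sense(): the state, without advancing time (a new reading comes with each control period).
- cams.camera(name): name is "side" or "top"; returns a dict with "color" (420x560x3 uint8, red, green, blue), "range_z" (420x560 float32, mm along the optical axis (not along the pixel's ray), 0 where there is no reading), "K" (3x3 intrinsics, pixels), "pose" (4x4, takes a point from camera to world coordinates). Camera axes: x right, y up, looking along -z (the intrinsics and any distortion apply to the point x, -y, -z); pixel columns grow to the right and rows downward; lengths in mm; the calibration is good to about 2 mm. A picture is of the moment at which its call begins.
- ticket.finish_job(): hands the job in; it is judged then, once.
The state is a dict: "time": time; "joint_pos": joint angles; "dq": joint speeds; "joint_efforts": joint torques, N m; "ee_pos": TCP position; "eef_rot": TCP orientation; "wrist_force": force on the tool from outside, world axes, zero at the start; "wrist_torque": the same for the moment, N m; "grip_width": opening from 0.0 (shut) to 1.0 (fully open); "finger_force": force on a finger pad.
Only numpy, scipy, OpenCV 4.12 (cv2) and the standard library are available. Lean on these libraries where they do the work, as an engineer would, in place of code of your own. Each camera call takes 0.05 s, during which the arm holds its last target. There are 200 camera calls.

TASK

The loose drip tray stands a little away from the drain box on the coffee counter. Slide it along its rails up to the rubber gasket, then turn the hook latch a full quarter turn by its upright knob so that the hook catches the tray's pin and draws the tray tight onto the gasket, and let go. Leave the drain valve alone and do not disturb the pitcher, cup, tamper or cookie jar.

Things in the scene. Friction and masses are not known exactly. Their poses are not given: they have to be found in the camera images.
- dock: Fixed docking station: dark base plate 240 x 370 x 6 mm; at its +y end a steel drain box (x -110 to 110, y -28 to 100 mm, top 50 mm above counter); at its -y end two rails 12 mm high. Origin on the counter straight below the latch's pivot, z up; the pivot is the line x = y = 0. The tray slides along +y to the box.
- tray_pin (a point): Top of the upright pin (12 mm thick, 33 mm tall) on the loose drip tray: a closed steel box 150 x 150 x 40 mm, 0.3 to 0.5 kg, slotted top, on the 6 mm plate between the rails (1.5 mm play), square to the dock. The pin is on the tray's middle line, 28 mm from its edge nearest the box and 122 mm from its outer (-y) face. In the dock's frame the tray touches the gasket with the pin at y = -68 mm.
- gasket_face (a point): Middle of the free face of the black rubber gasket strip on the drain box's side towards the tray: 135 mm wide, 26 mm high. It gives by up to 12 mm along the dock's +y at about 1.2 N per mm and springs back. With the tray touching it, or up to 7 mm short of it, the latch can catch the pin; shut, it holds the gasket pressed in 8 mm (pin at y = -60 mm in the dock's frame).
- latch (a joint): Angle of the hook latch on the drain box, 0 to 1.6 rad, growing counter-clockwise from above. At 0 (open) its straight lever lies along the dock's +x, parallel to the gasket; at 1.57 (shut) along +y, straight away from the tray. A crescent hook opposite, 58 to 70 mm above the counter, catches the pin from about 0.5 rad, fully drawn from 1.4. Stays where left; takes up to about 10 N at the knob.
- latch_knob (a point): Centre of the part to grip of the latch's upright round black knob: 20 mm diameter, standing at the lever's end 80 mm from the pivot, from 69 to 115 mm above the counter; this point is 95 mm above the counter. The lever's top is at 69 mm. The knob is fixed to the lever; it moves on a circle of 80 mm radius about the pivot and may turn between the fingers.
- valve (a joint): The drain valve, not to be turned: a short black bar knob (38 x 14 mm, top 94 mm above the counter) on a round dark base on the drain box at x = -85, y = 70 mm in the dock's frame. 0 as it stands; grows clockwise, rad.
- pitcher: Bystander: steel milk pitcher, 80 mm diameter, 105 mm high, with a handle. Origin at the centre of its underside.
- cup: Bystander: blue ceramic cup, 86 mm diameter, 65 mm high, with a handle. Origin at the centre of its underside.
- tamper: Bystander: coffee tamper, steel foot 58 mm diameter, wooden grip, 90 mm high. Origin at the centre of its underside.
- jar: Bystander: glass cookie jar, 110 mm diameter, 164 mm high with its lid. Origin at the centre of its underside.
Mind the look-alikes: they are no part of the job. What is shaped like the part that bears tray_pin but blue or pink is not meant.

How it is judged:
By the outcome, as a careful person would: the job done as asked, in the order asked, and still so for the second after the job is handed in, with the robot touching nothing.
It also fails if it takes over 54 s, if anything falls off the work surface, if the arm or the gripper's body presses on something with over 40 N, if the wrist force passes 120 N, or if a joint passes its speed limit or range.

## Working session

There is one attempt and no reset: what is moved stays moved. The work goes in short steps, Python scripts to look and compute and a tool call to move; the robot and the scene stay as the last step left them, time stands still between calls to the robot, and variables do not carry over. Pictures are saved under pics/ and viewed, at most 10 in all, crops included, and the job is handed in when it is done.

Besides the shell and the picture viewer there is one more tool, called after "Request:" by a JSON object that holds its "op" and its "data". step_arm: Moves the arm, as the interface text tells. Its arguments: {"type":"object","properties":{"plan":{"type":"array","items":{"type":"array"}},"fingers":{"type":"number"}},"required":["plan"]}

```bash
mkdir -p pics; cat > h.py <<'E'
import numpy as np,cv2
from rig import readout,cams,ticket
def grab(n,tag):
    c=cams.camera(n); np.savez(f'pics/{tag}.npz',**c); cv2.imwrite(f'pics/{tag}.png',c['color'][:,:,::-1]); return c
def px(c,u,v,z=None):
    K=c['K'];T=c['pose']
    d=np.array([(u-K[0,2])/K[0,0],-(v-K[1,2])/K[1,1],-1])
    if z is None:
        r=c['range_z'][int(round(v)),int(round(u))]; return T[:3,:3]@(d*r)+T[:3,3]
    w=T[:3,:3]@d; return T[:3,3]+w*(z-T[2,3])/w[2]
E
python3 - <<'E'
from h import *
a=grab('top','t1');b=grab('side','s1')
for c in(a,b): print({k:v for k,v in c.items() if k not in('color','range_z')})
print(readout.sense())
E
```

```text
{'K': array([[424.1926017 ,   0.        , 275.39214654],
       [  0.        , 424.1926017 , 224.36305544],
       [  0.        ,   0.        ,   1.        ]]), 'pose': array([[ 2.06172053e-02,  9.89193892e-01, -1.45156382e-01,
         3.08518899e+02],
       [-9.99706859e-01,  2.22404404e-02,  9.56862020e-03,
        -3.36139211e+01],
       [ 1.26935625e-02,  1.44916552e-01,  9.89362454e-01,
         1.26300078e+03],
       [ 0.00000000e+00,  0.00000000e+00,  0.00000000e+00,
         1.00000000e+00]])}
{'K': array([[457.38881658,   0.        , 271.77064274],
       [  0.        , 457.38881658, 215.57654757],
       [  0.        ,   0.        ,   1.        ]]), 'pose': array([[-9.39341749e-01,  2.16368291e-01, -2.66123731e-01,
         8.81080218e+01],
       [-3.42311319e-01, -5.42895888e-01,  7.66868317e-01,
         1.10841035e+03],
       [ 2.14485082e-02,  8.11448592e-01,  5.84030088e-01,
         9.50596906e+02],
       [ 0.00000000e+00,  0.00000000e+00,  0.00000000e+00,
         1.00000000e+00]])}
{'time': 0.1, 'joint_pos': array([-1.25262562e+00,  4.91471765e-01,  1.55938623e+00, -1.54550030e-05,
        1.09169318e+00, -1.05655173e-01]), 'dq': array([ 0.00050151, -0.00177715, -0.00163749, -0.00100766, -0.00091474,
        0.0020762 ]), 'joint_efforts': array([ 2.29419107e-03, -6.13621330e+01, -2.58603698e+01,  6.93789194e-02,
        4.70276596e-02, -7.53100289e-05]), 'ee_pos': array([ 256.93936323, -569.47173102,  177.83807767]), 'eef_rot': array([-3.07038360e+00, -6.60583314e-01,  1.81047801e-04]), 'wrist_force': array([ 0.16130452, -1.08222977,  0.42794224]), 'wrist_torque': array([-0.02898591,  0.02063853, -0.03667023]), 'finger_force': 0.0, 'grip_width': 0.9994121240257566}
```

View pics/t1.png

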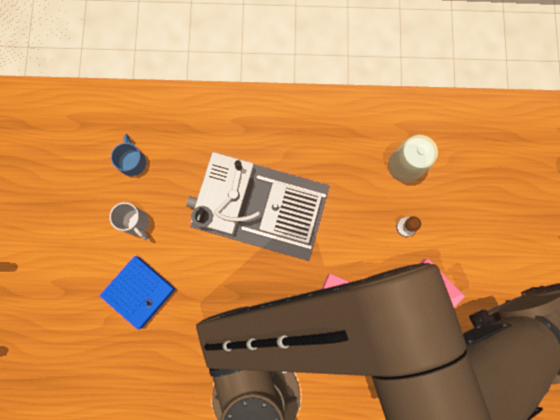

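View pics/s1.png

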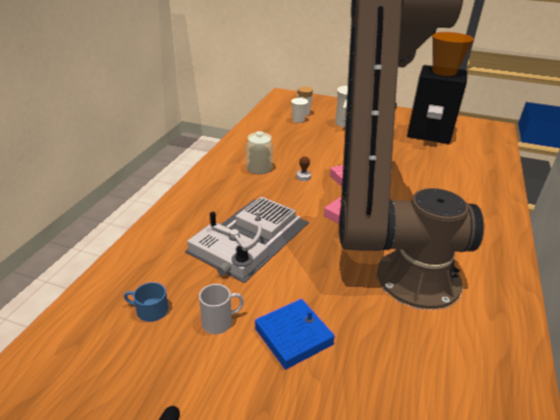

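```bash
python3 - <<'E'
import cv2
a=cv2.imread('pics/t1.png')[140:270,180:340]
cv2.imwrite('pics/t1c.png',cv2.resize(a,None,fx=4.6,fy=4.6,interpolation=cv2.INTER_CUBIC))
E
```

```text
(no output)
```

View pics/t1c.png

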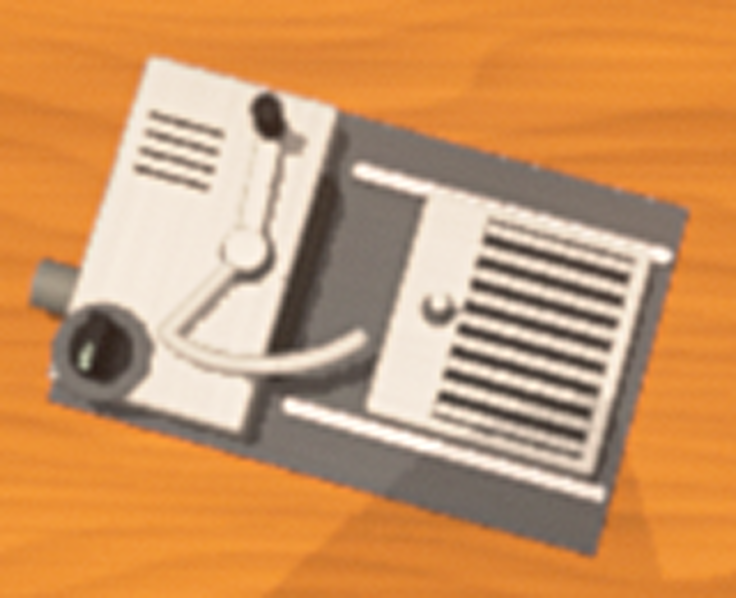

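```bash
cat >> h.py <<'E'
def load(t): return dict(np.load(f'pics/{t}.npz'))
def crop(c,x,y,z): return px(c,180+(x-1.8)/4.6,140+(y-1.8)/4.6,z)
def fit(P,Q): # 2D rigid: dock P -> world Q
    P=np.array(P,float);Q=np.array(Q)[:,:2];p=P.mean(0);q=Q.mean(0)
    A=(P-p);B=(Q-q); th=np.arctan2((A[:,0]*B[:,1]-A[:,1]*B[:,0]).sum(),(A*B).sum())
    R=np.array([[np.cos(th),-np.sin(th)],[np.sin(th),np.cos(th)]]); t=q-R@p
    return th,R,t,(Q-(P@R.T+t))
E
python3 - <<'E'
from h import *
c=load('t1')
pts=[((110,100),(152,57),50),((110,-28),(335,107),50),((-110,-28),(243,432),50),
     ((120,-270),(690,208),6),((-120,-270),(595,555),6),((-120,100),(48,400),6)]
Q=[crop(c,*p[1],p[2]) for p in pts]
th,R,t,res=fit([p[0] for p in pts],Q)
print(th,t);print(res.round(1))
f=lambda x,y,z:(R.T@(crop(c,x,y,z)[:2]-t)).round(1)
for n,a in dict(pivot=(246,250,70),knobtop=(266,108,115),levermid=(262,165,69),pin=(436,303,79),trayR1=(652,258,46),trayR2=(590,475,46),trayL1=(425,190,46),trayL2=(370,410,46),hooktip=(362,333,70)).items(): print(n,f(*a),crop(c,*a).round(1))
# depth checks
for n,(x,y) in dict(boxtop=(190,230),plate=(640,480),pin=(436,303),traytop=(410,340),knob=(266,108)).items(): print(n,px(c,180+(x-1.8)/4.6,140+(y-1.8)/4.6).round(1))
E
```

```text
-0.25635287253651695 [570.10374101  80.401395  ]
[[-3.2 -4.5]
 [-1.1  0.7]
 [ 0.5 -3.5]
 [ 0.4  3.1]
 [ 2.2  3. ]
 [ 1.2  1.3]]
pivot [-0.5 -2.6] [569.  78.  70.]
knobtop [78.7  4.5] [647.4  64.8 115. ]
levermid [54.7  3.6] [624.  70.  69.]
pin [  -1.8 -126.1] [536.4 -41.1  79. ]
trayR1 [  70.4 -249.1] [ 575.1 -178.4   46. ]
trayR2 [ -74.5 -247.5] [ 435.2 -140.2   46. ]
trayL1 [ 73.2 -97.8] [616.1 -32.7  46. ]
trayL2 [ -73.  -103.5] [473.3  -1.2  46. ]
hooktip [-31.  -86.8] [518.1   4.3  70. ]
boxtop [585.4 115.8  50.5]
plate [ 437.6 -176.9   -1.5]
pin [535.3 -41.1  84.7]
traytop [518.5 -25.4  46.2]
knob [647.   64.7 116.4]
```

Candidates: steel-grey tray at top-view (275,206 pin), between the rails; blue one at (138,292) and pink one at (~335–450,285). The grey one is meant: it's the steel one on the dock. The crop confirms this: its pin is at crop (436,303), the knob at (266,108), and the valve at (95,350), which stays untouched.

```bash
cat >> h.py <<'E'
from scipy.spatial.transform import Rotation as Ro
TH=-.256;Rd=np.array([[np.cos(TH),-np.sin(TH)],[np.sin(TH),np.cos(TH)]]);T0=np.array([569.6,79.2])
def D(x,y): return T0+Rd@[x,y]
def delta(xyz,yangle): # tool shift (m) and turn for TCP at xyz, tool y-axis at world angle (deg), pointing down
    s=readout.sense();R0=Ro.from_rotvec(s['eef_rot']);a=np.radians(yangle)
    y=np.array([np.cos(a),np.sin(a),0]);z=np.array([0,0,-1.]);x=np.cross(y,z)
    R1=Ro.from_matrix(np.c_[x,y,z])
    return (R0.inv().apply(np.array(xyz)-s['ee_pos'])/1000).round(4),(R0.inv()*R1).as_rotvec().round(3)
E
python3 - <<'E'
from h import *
print(D(-1,-280)); print(delta([*D(-1,-280),140],-14.7))
E
```

```text
[ 497.73296465 -191.42174567]
(array([ 0.375 , -0.2455,  0.0381]), array([-0.001, -0.001, -0.89 ]))
```

Request:
{"op": "step_arm", "data": {"plan": [[[0.08,-0.05,0.0],[0,0,-0.1]],[[0.16,-0.1,0.0],[0,0,-0.3]],[[0.24,-0.15,0.0],[0,0,-0.5]],[[0.32,-0.2,0.02],[0,0,-0.7]],[[0.375,-0.2455,0.038],[0,0,-0.89]],[[0.375,-0.2455,0.038],[0,0,-0.89]],[[0.375,-0.2455,0.038],[0,0,-0.89]],[[0.375,-0.2455,0.038],[0,0,-0.89]],[[0.375,-0.2455,0.038],[0,0,-0.89]],[[0.375,-0.2455,0.038],[0,0,-0.89]],[[0.375,-0.2455,0.038],[0,0,-0.89]],[[0.375,-0.2455,0.038],[0,0,-0.89]],[[0.375,-0.2455,0.038],[0,0,-0.89]],[[0.375,-0.2455,0.038],[0,0,-0.89]],[[0.375,-0.2455,0.038],[0,0,-0.89]],[[0.375,-0.2455,0.038],[0,0,-0.89]]], "fingers": 0.8}}

```text
time: 1.43
ee_pos: [497.5, -192.8, 140.5]
eef_rot: [2.489, 1.916, -0.0]
wrist_force: [-0.2, 0.7, 0.4]
grip_width: 0.898
finger_force: 0.0
```

```bash
python3 - <<'E'
from h import *
s=readout.sense();print(s['time'],s['ee_pos'],s['wrist_force'],s['grip_width'],delta([*D(-1,-280),22],-14.7))
grab('top','t2')
E
```

```text
1.4333 [ 497.45699741 -192.83956282  140.4695152 ] [-0.22819311  0.6512798   0.3685278 ] 0.8978333098721448 (array([ 1.500e-03, -1.000e-04,  1.185e-01]), array([ 0.   ,  0.   , -0.002]))
```

View pics/t2.png

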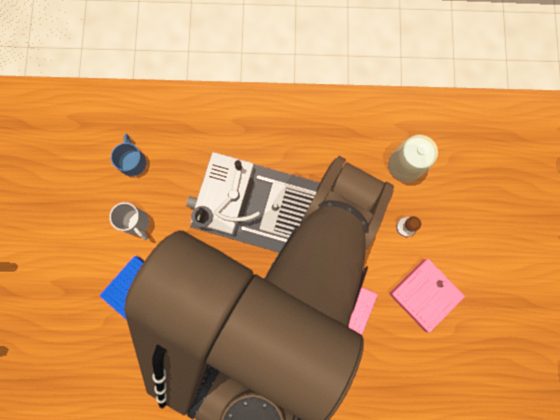

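The arm hides part of the dock, but the tray pin at (275,207) hasn't moved. Next I lower behind the tray and push along tool +x, which is dock +y.

Request:
{"op": "step_arm", "data": {"plan": [[[0,0,0.035],[0,0,0]],[[0,0,0.07],[0,0,0]],[[0,0,0.1],[0,0,0]],[[0,0,0.118],[0,0,0]],[[0,0,0.118],[0,0,0]],[[0.006,0,0.118],[0,0,0]],[[0.012,0,0.118],[0,0,0]],[[0.016,0,0.118],[0,0,0]],[[0.02,0,0.118],[0,0,0]],[[0.024,0,0.118],[0,0,0]],[[0.028,0,0.118],[0,0,0]],[[0.032,0,0.118],[0,0,0]],[[0.036,0,0.118],[0,0,0]],[[0.04,0,0.118],[0,0,0]],[[0.044,0,0.118],[0,0,0]],[[0.048,0,0.118],[0,0,0]]]}}

```text
time: 2.82
ee_pos: [510.2, -144.9, 22.3]
eef_rot: [2.488, 1.918, -0.0]
wrist_force: [0.0, 1.2, 0.2]
grip_width: 0.903
finger_force: 0.0
```

Request:
{"op": "step_arm", "data": {"plan": [[[0.004,0,0],[0,0,0]],[[0.008,0,0],[0,0,0]],[[0.012,0,0],[0,0,0]],[[0.016,0,0],[0,0,0]],[[0.02,0,0],[0,0,0]],[[0.022,0,0],[0,0,0]],[[0.022,0,0],[0,0,0]],[[0.022,0,0],[0,0,0]]]}}

```text
time: 3.48
ee_pos: [515.8, -124.0, 22.3]
eef_rot: [2.487, 1.919, -0.0]
wrist_force: [0.3, 0.0, 0.7]
grip_width: 0.899
finger_force: 0.0
```

```bash
python3 - <<'E'
from h import *
s=readout.sense();f=s['wrist_force'];print(s['time'],Rd.T@(s['ee_pos'][:2]-T0),s['ee_pos'][2],Rd.T@f[:2],f[2],s['wrist_torque'])
E
```

```text
3.4833 [  -0.64847603 -210.17861697] 22.328676481148758 [0.28098655 0.07729115] 0.666301215492846 [-0.02551101 -0.09767476  0.03026841]
```

Request:
{"op": "step_arm", "data": {"plan": [[[0.002,0,0],[0,0,0]],[[0.004,0,0],[0,0,0]],[[0.006,0,0],[0,0,0]],[[0.008,0,0],[0,0,0]],[[0.008,0,0],[0,0,0]]]}}

```text
time: 3.9
ee_pos: [517.8, -116.0, 22.3]
eef_rot: [2.488, 1.919, -0.0]
wrist_force: [0.4, -0.5, -0.6]
grip_width: 0.903
finger_force: 0.0
```

```bash
python3 - <<'E'
from h import *
c=grab('top','t3');b=grab('side','s3')
s=readout.sense();f=s['wrist_force'];print(Rd.T@(s['ee_pos'][:2]-T0),Rd.T@f[:2])
a=cv2.resize(c['color'][140:240,190:330,::-1],None,fx=4,fy=4,interpolation=cv2.INTER_CUBIC)
d=cv2.resize(b['color'][180:280,180:320,::-1],None,fx=4,fy=4,interpolation=cv2.INTER_CUBIC)
cv2.imwrite('pics/m3.png',cv2.resize(np.vstack([a,d]),None,fx=.74,fy=.74))
E
```

```text
[  -0.65754113 -202.18180429] [-0.13470235  0.05002885]
```

View pics/m3.png

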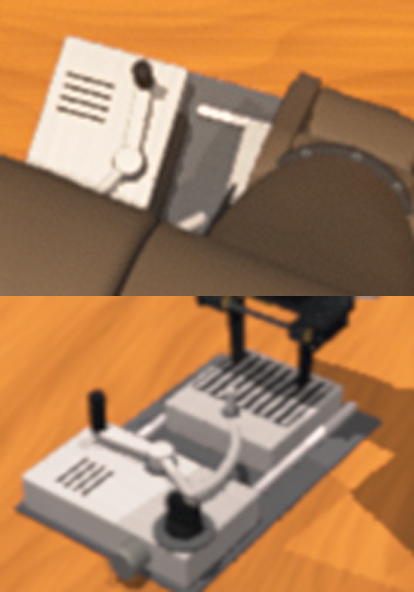

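```bash
python3 - <<'E'
from h import *
c=load('s3')
g=lambda u,v,z:(Rd.T@(px(c,180+u/2.96,180+(v-296)/2.96,z)[:2]-T0)).round(1)
print('pin',g(232,404,79),'trayfront',g(170,405,46),g(250,447,46),'traybackL',g(228,355,46),'backR',g(340,385,46),'pivot',g(160,456,70),'knob',g(96,395,115), 'boxedge',g(257,487,50))
for u,v in((232,404),(300,390),(238,340),(303,375),(270,370)): print(px(c,180+u/2.96,180+(v-296)/2.96).round(0))
E
```

```text
pin [ -20.2 -102.8] trayfront [ 62.1 -96.5] [-56.5 -86.7] traybackL [  69.4 -218.1] backR [ -72.5 -245. ] pivot [-6.9  7.4] knob [76.   9.7] boxedge [-105.  -31.]
[532. -36.  63.]
[ 477. -112.   47.]
[ 559. -125.   88.]
[470. -97.  79.]
[ 523. -135.   48.]
```

```bash
python3 - <<'E'
from h import *
b=load('s3');a=load('s1')
f=lambda c:cv2.resize(c['color'][175:285,180:320,::-1],None,fx=2.7*2,fy=2.7*2,interpolation=cv2.INTER_CUBIC)
cv2.imwrite('pics/m4.png',f(b))
def Z(c,r=range(190,262,3),cols=range(240,312,6)):
    for v in r:
        print(v,' '.join('%4d,%4d,%3d'%(*(Rd.T@(p[:2]-T0)),p[2]) for p in [px(c,u,v) for u in cols]))
Z(b,range(200,240,6),range(246,306,8))
E
```

```text
200  141,-247,  1  114,-260,  4   44,-213, 57   35,-250, 41   47,-320,  0   24,-340, -2    0,-358, -2  -26,-372,  0
206  110,-207,  8   54,-179, 47   32,-196, 46    8,-211, 48  -13,-227, 48    1,-306, -1  -22,-322,  0  -48,-336,  2
212   54,-134, 47   33,-151, 46   11,-167, 46  -11,-181, 48  -30,-202, 44  -53,-218, 45  -76,-233, 45  -68,-303,  3
218   35,-109, 45    9,-119, 50   -8,-139, 46  -34,-149, 52  -53,-169, 47  -72,-189, 44  -75,-237, 17  -85,-277, -1
224   27, -98, 30   -5, -98, 44  -31,-107, 50  -51,-125, 48  -71,-143, 46  -74,-187, 21  -85,-222,  5 -110,-233,  9
230   24, -93,  8   -4, -99, 18  -41, -94, 38  -67,-101, 46  -73,-140, 24  -82,-176,  6 -104,-192,  6 -125,-210,  5
236  -16, -40, 36  -14, -86,  5  -38, -98,  9  -71, -97, 25  -85,-122, 16 -101,-148,  7 -121,-166,  5 -141,-185,  2
```

View pics/m4.png

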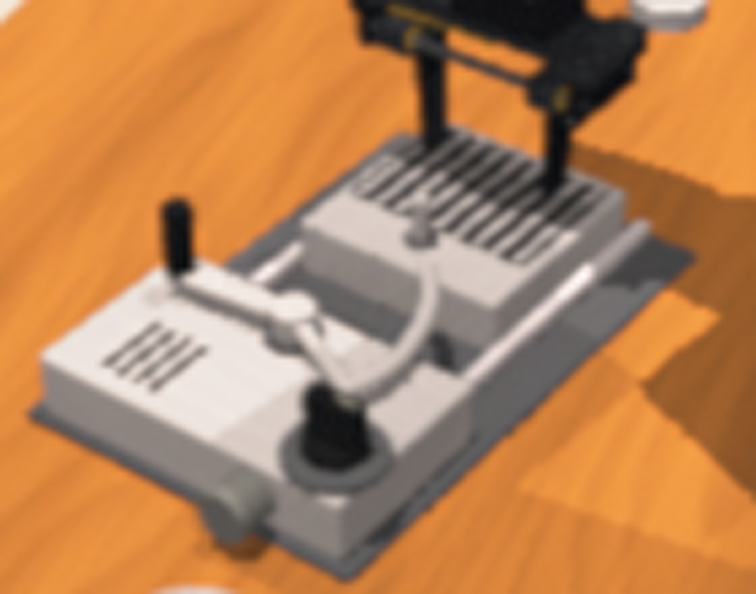

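```bash
python3 - <<'E'
from h import *
c=load('s3');a=load('s1')
for v in (170,174,178,182,186,190,194,198,200,201,202,203,204,206):
    print(v,[ (lambda p:[*(Rd.T@(p[:2]-T0)).round(0),p[2].round(0)])(px(c,u,v)) for u in (258,260,261)])
print([ (lambda p:[*(Rd.T@(p[:2]-T0)).round(0),p[2].round(0)])(px(c,283,v)) for v in range(194,214,2)])
d=np.abs(c['color'].astype(int)-a['color']).sum(2)[205:285,185:300]; print((d>60).sum())
print(readout.sense()['grip_width'])
E
```

```text
170 [[np.float64(59.0), np.float64(-209.0), np.float64(176.0)], [np.float64(59.0), np.float64(-221.0), np.float64(170.0)], [np.float64(53.0), np.float64(-218.0), np.float64(174.0)]]
174 [[np.float64(38.0), np.float64(-180.0), np.float64(182.0)], [np.float64(54.0), np.float64(-213.0), np.float64(160.0)], [np.float64(46.0), np.float64(-208.0), np.float64(166.0)]]
178 [[np.float64(37.0), np.float64(-179.0), np.float64(167.0)], [np.float64(27.0), np.float64(-177.0), np.float64(172.0)], [np.float64(25.0), np.float64(-178.0), np.float64(172.0)]]
182 [[np.float64(32.0), np.float64(-172.0), np.float64(157.0)], [np.float64(43.0), np.float64(-198.0), np.float64(140.0)], [np.float64(41.0), np.float64(-201.0), np.float64(139.0)]]
186 [[np.float64(43.0), np.float64(-187.0), np.float64(130.0)], [np.float64(43.0), np.float64(-199.0), np.float64(123.0)], [np.float64(42.0), np.float64(-204.0), np.float64(122.0)]]
190 [[np.float64(45.0), np.float64(-190.0), np.float64(111.0)], [np.float64(41.0), np.float64(-196.0), np.float64(110.0)], [np.float64(45.0), np.float64(-208.0), np.float64(102.0)]]
194 [[np
[... 1344 characters left out ...]
.0), np.float64(47.0)], [np.float64(34.0), np.float64(-193.0), np.float64(49.0)]]
[[np.float64(-68.0), np.float64(-171.0), np.float64(149.0)], [np.float64(-55.0), np.float64(-193.0), np.float64(125.0)], [np.float64(-56.0), np.float64(-191.0), np.float64(118.0)], [np.float64(-53.0), np.float64(-196.0), np.float64(106.0)], [np.float64(-53.0), np.float64(-197.0), np.float64(98.0)], [np.float64(-49.0), np.float64(-203.0), np.float64(85.0)], [np.float64(-49.0), np.float64(-204.0), np.float64(76.0)], [np.float64(-47.0), np.float64(-208.0), np.float64(65.0)], [np.float64(-41.0), np.float64(-218.0), np.float64(48.0)], [np.float64(-47.0), np.float64(-209.0), np.float64(47.0)]]
1648
0.8986754640128507
```

The m4 crop shows the fingertips ending above the tray at (432,145) and (555,185). By depth the tips are at z≈62, although 22 is reported, so the real tip is about 40 mm higher than the readout. The tray front is still at y≈-98, so it hasn't moved. I'll back off, go 40 mm lower, and check with force and camera.

Request:
{"op": "step_arm", "data": {"plan": [[[-0.03,0,0],[0,0,0]],[[-0.06,0,0],[0,0,0]],[[-0.082,0,0],[0,0,0]],[[-0.082,0,0],[0,0,0]],[[-0.082,0,0.01],[0,0,0]],[[-0.082,0,0.02],[0,0,0]],[[-0.082,0,0.02],[0,0,0]]]}}

```text
time: 4.58
ee_pos: [496.1, -194.4, 0.2]
eef_rot: [-2.485, -1.918, 0.002]
wrist_force: [-0.7, -0.4, -0.5]
grip_width: 0.896
finger_force: 0.0
```

```bash
cat >> h.py <<'E'
def tips(b,name=None):
    # lowest points of dark finger pixels near the TCP's (x,y), dock frame
    s=readout.sense();v,u=np.mgrid[0:420,0:560];K=b['K'];T=b['pose'];r=b['range_z']
    P=np.stack([(u-K[0,2])/K[0,0]*r,-(v-K[1,2])/K[1,1]*r,-r],-1)@T[:3,:3].T+T[:3,3]
    d=(P[...,:2]-T0)@Rd; e=Rd.T@(s['ee_pos'][:2]-T0)
    m=(np.abs(d[...,1]-e[1])<16)&(np.abs(d[...,0]-e[0])<62)&(b['color'].max(2)<60)&(r>0)&(P[...,2]>10)&(P[...,2]<200)
    for sg in(-1,1):
        k=m&((d[...,0]-e[0])*sg>0); z=np.sort(P[k][:,2]); q=k&(P[...,2]<z[5]+25)
        print('tip',z[:6].round(0),d[q].mean(0).round(0),'tcp',e.round(1),s['ee_pos'][2].round(1))
E
python3 - <<'E'
from h import *
b=grab('side','s5');tips(b);print(readout.sense()['wrist_force'])
E
```

```text
tip [46. 46. 47. 53. 54. 54.] [ -51. -279.] tcp [  -1.6 -283.2] 0.9
tip [41. 44. 46. 49. 49. 50.] [  42. -278.] tcp [  -1.6 -283.2] 0.9
[0.19187686 0.82243974 0.86792052]
```

Request:
{"op": "step_arm", "data": {"plan": [[[0,0,0.007],[0,0,0]],[[0,0,0.014],[0,0,0]],[[0,0,0.02],[0,0,0]],[[0,0,0.02],[0,0,0]],[[0.005,0,0.02],[0,0,0]],[[0.01,0,0.02],[0,0,0]],[[0.015,0,0.02],[0,0,0]],[[0.02,0,0.02],[0,0,0]],[[0.024,0,0.02],[0,0,0]],[[0.028,0,0.02],[0,0,0]],[[0.032,0,0.02],[0,0,0]],[[0.036,0,0.02],[0,0,0]],[[0.04,0,0.02],[0,0,0]]]}}

```text
time: 5.72
ee_pos: [507.4, -156.9, -17.5]
eef_rot: [2.487, 1.918, 0.0]
wrist_force: [-1.6, -4.4, 4.1]
grip_width: 0.902
finger_force: 2.5
```

```bash
python3 - <<'E'
from h import *
s=readout.sense();f=s['wrist_force'];print(s['ee_pos'],Rd.T@(s['ee_pos'][:2]-T0),Rd.T@f[:2],f[2])
b=grab('side','s6');tips(b)
for u,v in((246,224),(252,226),(258,228),(262,226)): p=px(b,u,v);print((Rd.T@(p[:2]-T0)).round(0),p[2].round(0))
E
```

```text
[ 507.37011373 -156.88612137  -17.45631778] [  -0.42178731 -244.14962123] [-0.48086352 -4.64748459] 4.108634269811216
tip [38. 44. 45. 46. 48. 51.] [ -51. -241.] tcp [  -0.5 -243.6] -17.5
tip [38. 44. 44. 45. 46. 48.] [  43. -242.] tcp [  -0.5 -243.6] -17.5
[ 15. -82.] 46.0
[ -9. -83.] 47.0
[-50. -59.] 72.0
[-39. -98.] 52.0
```

Request:
{"op": "step_arm", "data": {"plan": [[[0,0,-0.005],[0,0,0]],[[0.004,0,-0.005],[0,0,0]],[[0.008,0,-0.005],[0,0,0]],[[0.012,0,-0.005],[0,0,0]],[[0.016,0,-0.005],[0,0,0]],[[0.02,0,-0.005],[0,0,0]],[[0.024,0,-0.005],[0,0,0]],[[0.028,0,-0.005],[0,0,0]],[[0.032,0,-0.005],[0,0,0]],[[0.036,0,-0.005],[0,0,0]],[[0.039,0,-0.005],[0,0,0]]]}}

```text
time: 6.68
ee_pos: [517.5, -119.4, -12.2]
eef_rot: [2.487, 1.917, 0.001]
wrist_force: [-1.9, -6.6, 5.3]
grip_width: 0.894
finger_force: 3.1
```

```bash
python3 - <<'E'
from h import *
s=readout.sense();f=s['wrist_force'];print(s['ee_pos'],Rd.T@(s['ee_pos'][:2]-T0),Rd.T@f[:2],f[2])
b=grab('side','s7')
cv2.imwrite('pics/m7.png',cv2.resize(b['color'][175:285,180:320,::-1],None,fx=5.4,fy=5.4,interpolation=cv2.INTER_CUBIC))
E
```

```text
[ 517.45278328 -119.37355439  -12.17163874] [-1.66373831e-01 -2.05306505e+02] [-0.11494911 -6.88851757] 5.280739217527706
```

View pics/m7.png

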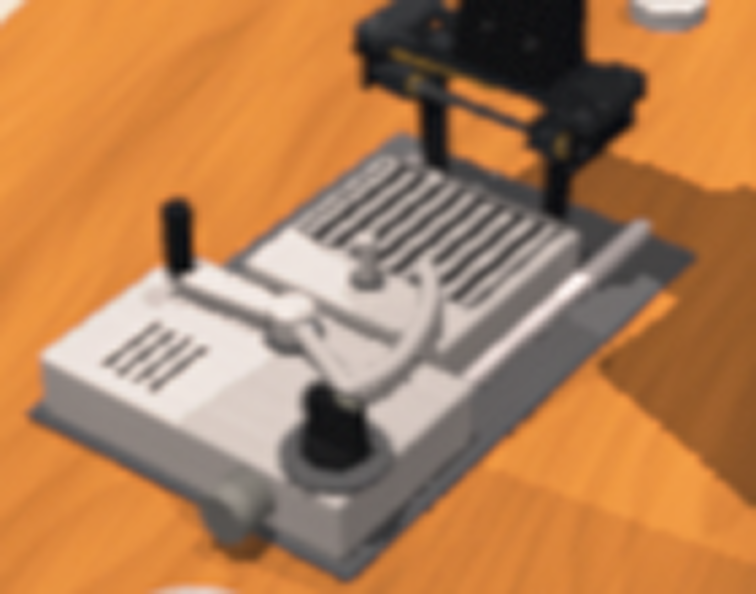

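The m7 crop shows the tray close to the gasket, with the pin top at (366,240) and the hook clear to its right at (430,300).

Request:
{"op": "step_arm", "data": {"plan": [[[0.002,0,0],[0,0,0]],[[0.004,0,0],[0,0,0]],[[0.004,0,0],[0,0,0]]]}}

```text
time: 6.98
ee_pos: [518.3, -115.4, -12.4]
eef_rot: [2.487, 1.918, 0.001]
wrist_force: [0.5, -1.7, 2.0]
grip_width: 0.897
finger_force: 1.1
```

```bash
python3 - <<'E'
from h import *
s=readout.sense();f=s['wrist_force'];print(Rd.T@(s['ee_pos'][:2]-T0),Rd.T@f[:2],f[2])
def q(n,u,v,z):
    c=load(n);p=px(c,180+(u-2.2)/5.4,175+(v-2.2)/5.4,z);return (Rd.T@(p[:2]-T0)).round(1)
print('pin7',q('s7',366,240,79),'pin4',q('s3',425,210,79),'pivot',q('s7',297,303,72),'knobtop',q('s7',176,205,115),'hooktip',q('s7',430,265,70))
E
```

```text
[  -0.34606057 -201.21722315] [ 0.94364991 -1.55732745] 1.9813923811403964
pin7 [  0.1 -70.5] pin4 [ -10.1 -116.3] pivot [ 0.7 -5. ] knobtop [79.8  6.5] hooktip [-38.3 -82.7]
```

Request:
{"op": "step_arm", "data": {"plan": [[[0.002,0,0],[0,0,0]],[[0.004,0,0],[0,0,0]],[[0.004,0,0],[0,0,0]]]}}

```text
time: 7.23
ee_pos: [519.3, -111.8, -12.4]
eef_rot: [2.487, 1.918, 0.0]
wrist_force: [-0.5, -4.4, 4.4]
grip_width: 0.9
finger_force: 2.6
```

```bash
python3 - <<'E'
from h import *
s=readout.sense();f=s['wrist_force'];print(Rd.T@(s['ee_pos'][:2]-T0),Rd.T@f[:2],f[2])
E
```

```text
[  -0.27402131 -197.52323269] [ 0.65211105 -4.40322212] 4.443584557332606
```

Request:
{"op": "step_arm", "data": {"plan": [[[0.002,0,0],[0,0,0]],[[0.003,0,0],[0,0,0]],[[0.003,0,0],[0,0,0]],[[0.003,0,0],[0,0,0]]]}}

```text
time: 7.57
ee_pos: [520.0, -109.3, -12.4]
eef_rot: [2.487, 1.918, -0.0]
wrist_force: [-1.8, -8.8, 4.9]
grip_width: 0.902
finger_force: 4.6
```

```bash
python3 - <<'E'
from h import *
s=readout.sense();f=s['wrist_force'];print(Rd.T@(s['ee_pos'][:2]-T0),Rd.T@f[:2],f[2])
print(delta([*D(0,-225),120],-104.7))
E
```

```text
[  -0.27026687 -194.94051844] [ 0.45701899 -8.96553316] 4.881120623888275
(array([-0.0302,  0.0004, -0.1324]), array([ 1.00e-03, -0.00e+00,  1.57e+00]))
```

Request:
{"op": "step_arm", "data": {"plan": [[[-0.015,0,0],[0,0,0]],[[-0.03,0,0],[0,0,0]],[[-0.03,0,-0.04],[0,0,0]],[[-0.03,0,-0.08],[0,0,0.1]],[[-0.03,0,-0.12],[0,0,0.2]],[[-0.03,0,-0.135],[0,0,0.32]]]}}

```text
time: 8.07
ee_pos: [513.3, -137.8, 126.8]
eef_rot: [2.762, 1.489, 0.005]
wrist_force: [0.8, 0.7, 0.7]
grip_width: 0.9
finger_force: 0.0
```

```bash
python3 - <<'E'
from h import *
print(readout.sense()['ee_pos'],delta([*D(79.3,5.5),120],-104.7+3))
E
```

```text
[ 513.31238989 -137.7581997   126.80167829] (array([0.2428, 0.0011, 0.0071]), array([ 0.003, -0.004,  1.193]))
```

Request:
{"op": "step_arm", "data": {"plan": [[[0.02,0,0.0],[0,0,0.1]],[[0.05,0,0.0],[0,0,0.2]],[[0.08,0,0.0],[0,0,0.3]],[[0.11,0,0.0],[0,0,0.4]],[[0.14,0,0.0],[0,0,0.5]],[[0.17,0,0.0],[0,0,0.6]],[[0.2,0,0.0],[0,0,0.7]],[[0.22,0,0.0],[0,0,0.82]],[[0.243,0.001,0.007],[0,0,0.94]],[[0.243,0.001,0.007],[0,0,1.06]],[[0.243,0.001,0.007],[0,0,1.193]],[[0.243,0.001,0.007],[0,0,1.193]],[[0.243,0.001,0.007],[0,0,1.193]]], "fingers": 0.15}}

```text
time: 9.15
ee_pos: [645.2, 65.8, 114.9]
eef_rot: [-3.126, 0.307, 0.002]
wrist_force: [0.2, -0.0, 0.7]
grip_width: 0.577
finger_force: 0.0
```

```bash
python3 - <<'E'
from h import *
s=readout.sense();print(s['time'],s['ee_pos'],Rd.T@(s['ee_pos'][:2]-T0),s['grip_width'],delta([*D(79.3,5.5),38],-101.7))
b=grab('side','s8')
cv2.imwrite('pics/m8.png',cv2.resize(b['color'][130:285,180:320,::-1],None,fx=3.8,fy=3.8,interpolation=cv2.INTER_CUBIC))
E
```

```text
9.15 [645.15697603  65.78935952 114.94908029] [76.49036476  6.15840916] 0.5765778687731645 (array([0.0028, 0.0008, 0.0769]), array([-0.   ,  0.001,  0.008]))
```

View pics/m8.png

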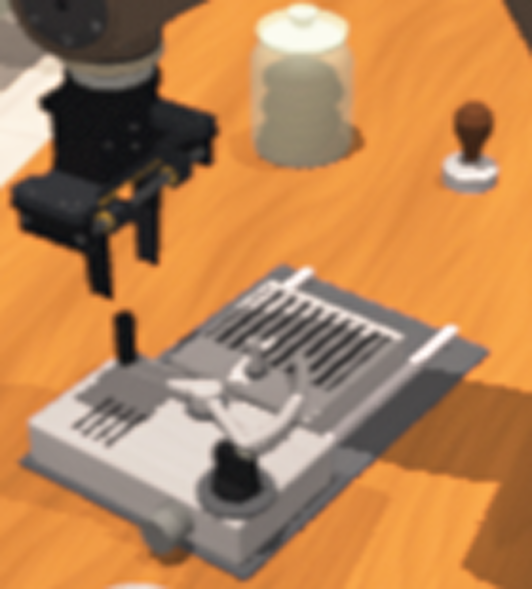

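The m8 crop shows the open fingers, with tips at (101,293) and (148,262), straddling above the knob top at (123,317). The tray sits at the gasket.

```bash
python3 - <<'E'
from h import *
b=load('s8');a=b['range_z']
for (x,y) in ((101,285),(101,275),(148,255),(148,245),(123,322),(123,335),(123,345)):
    u=180+x/3.8-.4;v=130+y/3.8-.4
    P=np.array([px(b,u+i,v) for i in(-1,0,1)]);P=np.median(P,0);print(x,y,(Rd.T@(P[:2]-T0)).round(1),P[2].round(0))
q=lambda x,y,z:(Rd.T@(px(b,180+x/3.8-.4,130+y/3.8-.4,z)[:2]-T0)).round(1)
print('knob top',q(123,318,115),'tipmid @155',q(124.5,278,155), 'at 115',q(124.5,278,115))
E
```

```text
101 285 [71.6 39.7] 167.0
101 275 [67.3 42.8] 180.0
148 255 [ 74.3 -21.2] 162.0
148 245 [ 73.9 -20.2] 174.0
123 322 [73.5 13.8] 116.0
123 335 [74.1 15.2] 102.0
123 345 [73.2 16.6] 94.0
knob top [77.8  9.9] tipmid @155 [74.9  8.1] at 115 [115.2 -35.5]
```

Request:
{"op": "step_arm", "data": {"plan": [[[0.003,-0.001,0.03],[0,0,0]],[[0.003,-0.001,0.05],[0,0,0]],[[0.003,-0.001,0.065],[0,0,0]],[[0.003,-0.001,0.077],[0,0,0]],[[0.003,-0.001,0.077],[0,0,0]],[[0.003,-0.001,0.077],[0,0,0]]]}}

```text
time: 9.7
ee_pos: [648.6, 65.8, 38.3]
eef_rot: [3.126, -0.31, -0.001]
wrist_force: [-0.6, -0.3, 0.0]
grip_width: 0.575
finger_force: 0.0
```

Request:
{"op": "step_arm", "data": {"plan": [[[0,0,0],[0,0,0]],[[0,0,0],[0,0,0]],[[0,0,0],[0,0,0]],[[0,0,0],[0,0,0]],[[0,0,0],[0,0,0]],[[0,0,0],[0,0,0]]], "fingers": -1}}

```text
time: 10.2
ee_pos: [648.8, 65.9, 38.6]
eef_rot: [3.126, -0.312, 0.001]
wrist_force: [1.0, 0.3, 0.5]
grip_width: 0.209
finger_force: 0.3
```

```bash
python3 - <<'E'
from h import *
s=readout.sense();f=s['wrist_force'];e=Rd.T@(s['ee_pos'][:2]-T0);print(s['time'],s['ee_pos'],e,Rd.T@f[:2],f[2],s['grip_width']*95,s['finger_force'])
# arc rows about pivot (0,-2), in tool axes
R0=Ro.from_rotvec(s['eef_rot']);pv=np.array([0,-2.]);r=e-pv;a0=np.arctan2(r[1],r[0]);print('a0',a0,np.hypot(*r))
for a in np.arange(.1,1.61,.1):
    w=Rd@(pv+80*np.array([np.cos(a0+a),np.sin(a0+a)])-e)
    print(round(a,2),(R0.inv().apply([*w,0])/1000).round(4))
E
```

```text
10.2 [648.80977319  65.93982097  38.6024805 ] [79.98602054  7.22890269] [0.84393831 0.56932311] 0.4659018465835625 19.870024410748236 0.3023909870535135
a0 0.1148734774268957 80.51668229056992
0.1 [-0.0014 -0.0079 -0.    ]
0.2 [-0.003  -0.0157 -0.    ]
0.3 [-0.0055 -0.0234 -0.    ]
0.4 [-0.0086 -0.0307 -0.    ]
0.5 [-0.0125 -0.0377 -0.    ]
0.6 [-0.0171 -0.0443 -0.    ]
0.7 [-0.0223 -0.0503 -0.    ]
0.8 [-0.0281 -0.0559 -0.    ]
0.9 [-0.0344 -0.0608 -0.    ]
1.0 [-0.0411 -0.065  -0.    ]
1.1 [-0.0483 -0.0686 -0.    ]
1.2 [-0.0558 -0.0715 -0.    ]
1.3 [-0.0635 -0.0735 -0.    ]
1.4 [-0.0714 -0.0748 -0.    ]
1.5 [-0.0794 -0.0753 -0.    ]
1.6 [-0.0873 -0.075  -0.    ]
```

Request:
{"op": "step_arm", "data": {"plan": [[[0,0,0],[0,0,0]],[[0,0,0],[0,0,0]],[[0,0,0],[0,0,0]],[[-0.0007,-0.004,0],[0,0,-0.05]],[[-0.0014,-0.0079,0],[0,0,-0.1]],[[-0.0022,-0.0118,0],[0,0,-0.15]],[[-0.003,-0.0157,0],[0,0,-0.2]],[[-0.0042,-0.0196,0],[0,0,-0.25]],[[-0.0055,-0.0234,0],[0,0,-0.3]],[[-0.007,-0.0271,0],[0,0,-0.35]],[[-0.0086,-0.0307,0],[0,0,-0.4]],[[-0.0086,-0.0307,0],[0,0,-0.4]]]}}

```text
time: 11.2
ee_pos: [648.0, 98.5, 38.6]
eef_rot: [3.125, 0.32, 0.006]
wrist_force: [9.0, 1.9, -1.3]
grip_width: 0.209
finger_force: 30.0
```

```bash
cat >> h.py <<'E'
def arc(pv,amax,r=80,st=.1):
    s=readout.sense();f=s['wrist_force'];e=Rd.T@(s['ee_pos'][:2]-T0);pv=np.array(pv,float);q=e-pv;a0=np.arctan2(q[1],q[0])
    u=q/np.hypot(*q);F=Rd.T@f[:2]
    print(s['time'],'dock',e.round(1),s['ee_pos'][2],'a0',a0.round(3),'r',np.hypot(*q).round(1),'Frad,tan',(F@u).round(1),(F@[-u[1],u[0]]).round(1),'fz',f[2].round(1),'w',s['grip_width']*95,s['finger_force'])
    R0=Ro.from_rotvec(s['eef_rot'])
    for a in np.arange(st,amax-a0+1e-6,st):
        w=Rd@(pv+r*np.array([np.cos(a0+a),np.sin(a0+a)])-e); print(round(a,3),(R0.inv().apply([*w,0])/1000).round(4)[:2])
E
python3 -c "
from h import *
arc((0,-2),1.65)"
```

```text
11.2 dock [71.  38.5] 38.63576038797256 a0 0.519 r 81.7 Frad,tan 9.2 -0.5 fz -1.3 w 19.80768675675874 29.999278485774994
0.1 [-0.0026 -0.0079]
0.2 [-0.0042 -0.0157]
0.3 [-0.0067 -0.0233]
0.4 [-0.0098 -0.0306]
0.5 [-0.0137 -0.0376]
0.6 [-0.0183 -0.0442]
0.7 [-0.0235 -0.0503]
0.8 [-0.0293 -0.0558]
0.9 [-0.0356 -0.0607]
1.0 [-0.0423 -0.065 ]
1.1 [-0.0495 -0.0685]
```

```bash
python3 -c "
from h import *
arc((.8,1),1.15)"
```

```text
11.2 dock [71.  38.5] 38.63576038797256 a0 0.491 r 79.6 Frad,tan 9.2 -0.3 fz -1.3 w 19.80768675675874 29.999278485774994
0.1 [-0.0002 -0.008 ]
0.2 [-0.0016 -0.0159]
0.3 [-0.0039 -0.0235]
0.4 [-0.0068 -0.031 ]
0.5 [-0.0105 -0.0381]
0.6 [-0.0149 -0.0447]
```

Request:
{"op": "step_arm", "data": {"plan": [[[0,-0.004,0],[0,0,-0.05]],[[-0.0002,-0.008,0],[0,0,-0.1]],[[-0.0008,-0.012,0],[0,0,-0.15]],[[-0.0016,-0.0159,0],[0,0,-0.2]],[[-0.0027,-0.0197,0],[0,0,-0.25]],[[-0.0039,-0.0235,0],[0,0,-0.3]],[[-0.0053,-0.0273,0],[0,0,-0.35]],[[-0.0068,-0.031,0],[0,0,-0.4]],[[-0.0068,-0.031,0],[0,0,-0.4]]]}}

```text
time: 11.95
ee_pos: [634.4, 127.7, 38.6]
eef_rot: [2.999, 0.935, 0.004]
wrist_force: [5.1, 4.2, -0.2]
grip_width: 0.206
finger_force: 30.0
```

```bash
python3 -c "
from h import *
arc((.8,1),1.68)
b=grab('side','s9')
cv2.imwrite('pics/m9.png',cv2.resize(b['color'][140:285,180:320,::-1],None,fx=4,fy=4,interpolation=cv2.INTER_CUBIC))"
```

```text
11.95 dock [50.5 63.3] 38.62321288368281 a0 0.898 r 79.7 Frad,tan 6.6 0.3 fz -0.2 w 19.58976795062664 30.00002771615982
0.1 [-0.0004 -0.008 ]
0.2 [-0.0019 -0.0158]
0.3 [-0.0041 -0.0235]
0.4 [-0.0072 -0.0309]
0.5 [-0.0109 -0.038 ]
0.6 [-0.0153 -0.0446]
0.7 [-0.0204 -0.0508]
```

View pics/m9.png

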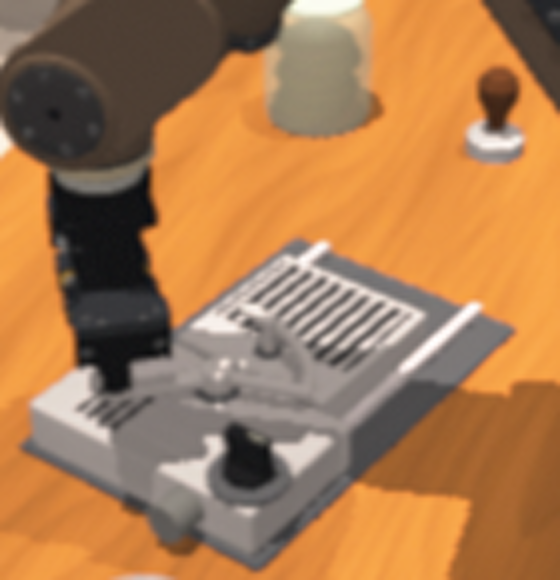

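The m9 crop shows the lever turning with the knob. The hook now sweeps around behind the pin at (268,345), and the valve at (247,450) is untouched. I'll continue to shut.

Request:
{"op": "step_arm", "data": {"plan": [[[0,-0.004,0],[0,0,-0.05]],[[-0.0002,-0.008,0],[0,0,-0.1]],[[-0.0008,-0.012,0],[0,0,-0.15]],[[-0.0015,-0.0158,0],[0,0,-0.2]],[[-0.0026,-0.0197,0],[0,0,-0.25]],[[-0.0038,-0.0235,0],[0,0,-0.3]],[[-0.0053,-0.0272,0],[0,0,-0.35]],[[-0.0069,-0.0309,0],[0,0,-0.4]],[[-0.0069,-0.0309,0],[0,0,-0.4]]]}}

```text
time: 12.75
ee_pos: [611.0, 148.9, 38.6]
eef_rot: [2.754, 1.511, 0.004]
wrist_force: [3.0, 3.5, 1.5]
grip_width: 0.201
finger_force: 30.0
```

```bash
python3 -c "
from h import *
arc((.8,1),1.7)"
```

```text
12.75 dock [22.4 77.9] 38.604264332800796 a0 1.297 r 79.9 Frad,tan 4.6 -0.8 fz 1.5 w 19.05795531185028 30.00125616788864
0.1 [-0.0006 -0.008 ]
0.2 [-0.0021 -0.0158]
0.3 [-0.0044 -0.0235]
0.4 [-0.0074 -0.0309]
```

Request:
{"op": "step_arm", "data": {"plan": [[[-0.0002,-0.004,0],[0,0,-0.05]],[[-0.0006,-0.008,0],[0,0,-0.1]],[[-0.0013,-0.012,0],[0,0,-0.15]],[[-0.0021,-0.0158,0],[0,0,-0.2]],[[-0.0031,-0.0197,0],[0,0,-0.25]],[[-0.0036,-0.0213,0],[0,0,-0.27]],[[-0.0036,-0.0213,0],[0,0,-0.27]]]}}

```text
time: 13.33
ee_pos: [591.3, 157.4, 38.6]
eef_rot: [2.526, 1.866, 0.004]
wrist_force: [3.4, 4.1, 1.2]
grip_width: 0.204
finger_force: 30.0
```

```bash
python3 -c "
from h import *
arc((.8,1),1.7,st=.02)"
```

```text
13.3333 dock [ 1.2 81.2] 38.61201940073691 a0 1.566 r 80.2 Frad,tan 4.9 -2.2 fz 1.2 w 19.384538362370133 30.002558827400208
0.02 [-0.0003 -0.0016]
0.04 [-0.0004 -0.0032]
0.06 [-0.0005 -0.0048]
0.08 [-0.0007 -0.0064]
0.1 [-0.0009 -0.008 ]
0.12 [-0.0011 -0.0095]
```

Request:
{"op": "step_arm", "data": {"plan": [[[-0.0002,-0.0016,0],[0,0,-0.02]],[[-0.0002,-0.0028,0],[0,0,-0.035]],[[-0.0002,-0.0028,0],[0,0,-0.035]]]}}

```text
time: 13.58
ee_pos: [588.7, 158.1, 38.6]
eef_rot: [2.494, 1.909, 0.004]
wrist_force: [3.6, 4.6, 1.6]
grip_width: 0.204
finger_force: 30.0
```

```bash
python3 -c "
from h import *
arc((.8,1),1.5)"
```

```text
13.5833 dock [-1.5 81.2] 38.61227715066519 a0 1.599 r 80.2 Frad,tan 5.2 -2.4 fz 1.6 w 19.39857912049517 30.002934336662292
```

Request:
{"op": "step_arm", "data": {"plan": [[[0,-0.0015,0],[0,0,-0.02]],[[0,-0.0015,0],[0,0,-0.02]],[[0,-0.0015,0],[0,0,-0.02]]]}}

```text
time: 13.83
ee_pos: [587.8, 158.3, 38.6]
eef_rot: [2.475, 1.932, 0.005]
wrist_force: [5.6, 3.8, -0.8]
grip_width: 0.204
finger_force: 30.0
```

```bash
python3 -c "
from h import *
arc((.8,1),1.5)"
```

```text
13.8333 dock [-2.5 81.2] 38.6199060842921 a0 1.612 r 80.2 Frad,tan 4.9 -4.7 fz -0.8 w 19.40261956697104 30.004651844501495
```

The end stop is felt. I'll release and lift.

Request:
{"op": "step_arm", "data": {"plan": [[[0,0,0],[0,0,0]],[[0,0,0],[0,0,0]],[[0,0,0],[0,0,0]],[[0,0,0],[0,0,0]],[[0,0,0],[0,0,0]],[[0,0,0],[0,0,0]]], "fingers": 0.1}}

```text
time: 14.33
ee_pos: [586.2, 157.8, 38.3]
eef_rot: [2.476, 1.933, -0.0]
wrist_force: [-0.4, -0.6, -0.3]
grip_width: 0.534
finger_force: 0.0
```

Request:
{"op": "step_arm", "data": {"plan": [[[0,0,-0.02],[0,0,0]],[[0,0,-0.05],[0,0,0]],[[0,0,-0.09],[0,0,0]],[[0,0,-0.13],[0,0,0]],[[-0.04,0,-0.16],[0,0,0]],[[-0.08,0,-0.16],[0,0,0]],[[-0.12,0,-0.16],[0,0,0]],[[-0.16,0,-0.16],[0,0,0]],[[-0.2,0,-0.16],[0,0,0]],[[-0.2,0,-0.16],[0,0,0]]]}}

```text
time: 15.17
ee_pos: [536.3, -41.6, 198.6]
eef_rot: [2.48, 1.927, -0.001]
wrist_force: [0.1, -0.3, 0.5]
grip_width: 0.553
finger_force: 0.0
```

```bash
python3 -c "
from h import *
s=readout.sense();print(s['time'],s['ee_pos'],s['wrist_force'],s['grip_width'])
b=grab('side','s10');c=grab('top','t10')
f=lambda i:cv2.resize(i[:,:,::-1],None,fx=2.8,fy=2.8,interpolation=cv2.INTER_CUBIC)
cv2.imwrite('pics/m10.png',np.hstack([f(b['color'][140:310,180:320]),f(c['color'][110:280,190:330])]))"
```

```text
15.1667 [536.27706692 -41.57004071 198.58539411] [ 0.09304917 -0.34091171  0.51280657] 0.5528002383591458
```

View pics/m10.png

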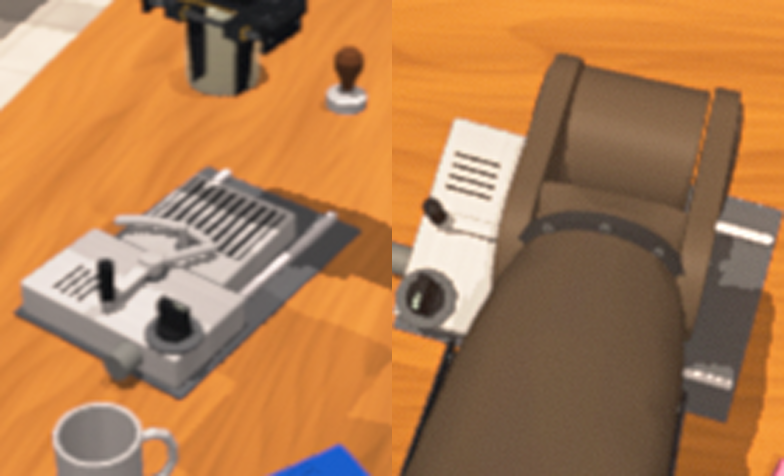

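The m10 crop shows the lever pointing straight away from the tray, with its knob at (106,265). The hook is over the pin near (185,240), the tray is tight on the box, and the valve and other items are unchanged. One numeric check of the knob and tray, then I'll hand in.

```bash
python3 -c "
from h import *
b=load('s10')
q=lambda x,y,z:(Rd.T@(px(b,180+x/2.8-.4,140+y/2.8-.4,z)[:2]-T0)).round(1)
k=q(106,262,115);p=q(155,263,70);print(k,p,np.arctan2(*(k-p)[::-1]), 'tray outer corner',q(297,216,46))
print(ticket.finish_job())"
```

```text
[-1.6 77.3] [-7.5  3.7] 1.4908043365479495 tray outer corner [ -68.5 -193.3]
the job is handed in; nothing more can be done
None
```

I slid the tray up to the gasket and turned the latch to its end stop, about 1.6 rad by arm position. The hook is over the pin, the knob is released and the gripper is clear. In the last picture the valve and the items in view looked unmoved. My one rough camera reading of the lever angle before handing in was 1.49 rad, and the hand-in returned no verdict.

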